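Shift the ring polisher into third

TASK

Put the ring polisher into third gear: with the outside of your closed fingers push its gear lever, which starts somewhere in the left-hand channel of the H gate, to the middle, across to the right, and then forward (away from you) until it is fully home at the end of the far right slot, and leave it there. Only push the lever: never grip it, do not force it hard, and do not let it run into the near right slot. Leave the ceramic ring, jar, brush and rubbing stone as they stand.

Things in the scene. Friction and masses are not known exactly. Their poses are not given: they have to be found in the camera images.
- gearbox: green gearbox bolted to the bench, bare aluminium gate plate on top; 170 (x) by 150 (y) mm, 100 mm high, foot flange 200 by 180 by 8 mm. It never moves. Origin: centre of its underside, right below the middle of the gate. Its x axis points forward (away from the operator), y left, z up; it may stand turned by up to 20 degrees.
- gate (a point): middle of the H gate, on the plate's top, 100 mm up; axes as the gearbox. Two channels along x, 16 mm wide, at y = +18 (left) and -18 mm (right), x = -30 to +30; an 18 mm wide cross passage at x = 0 joins them. Between them two solid tongues 20 mm wide with round noses. Slots: 1st far left, 2nd near left, 3rd far right, 4th near right, marked by 1, 2, 3, 4 rivet heads beyond their ends.
- third (a point): where the axis of the lever's stem crosses the plate's top when it is home in the third (far right) slot: 24 mm forward and 18 mm (15 to 21) right of the gate's middle
- motor (a point): middle of the grey motor fixed behind the gearbox, 50 mm above the bench: a lying cylinder up to 96 mm across, reaching from 85 to 235 mm forward of the gearbox's origin
- drum (a point): middle of the cork drum on the gearbox's left side, 60 mm above the bench: 100 mm across, 50 mm wide (along y), 130 mm left of the gearbox's origin; its top is 110 mm above the bench. It does not turn.
- knob: black ball, 40 mm across, on the gear lever; origin: the ball's centre; z up along the lever. Includes the 10 mm steel stem and an 18 mm collar under the ball. The lever tilts about a pivot on the gearbox's z axis, 30 mm above the bench, 180 mm below the ball's centre, which is thus 210 mm high upright, about 195 mm in a slot end. It is stiff (2.5 N at the ball) and stays where left; no springs.
- stem (a point): point on the axis of the lever's stem, 40 mm below the ball's centre
- select (a joint): sideways tilt of the lever, rad: 0 upright, positive to the right (-y of the gearbox). About -0.21 to -0.29 in the left channel, +0.21 to +0.29 in the right one; stops at -0.29 and +0.29.
- shift (a joint): fore and aft tilt of the lever, rad: 0 upright, positive forward (+x of the gearbox). The lever can cross between the channels only while this is within about -0.055 to +0.055; firm stops at -0.33 (end of the near slots) and +0.33 (end of the far slots).
- ring: loose white ceramic ring lying flat, 140 mm outside, 100 mm inside, 22 mm high; origin: centre of its underside. Leave alone.
- jar: loose closed jar with a steel cap, 64 mm in diameter, 85 mm high; origin: centre of its underside. Leave alone.
- brush: loose hand brush lying flat along its x axis, 190 mm long, 20 mm high, 42 mm wide at the bristle end; origin: on its underside near its middle. Leave alone.
- stone: loose reddish rubbing stone, 150 by 50 by 25 mm, long along its x; origin: centre of its underside. Leave alone.

How it is judged:
By the outcome, as a careful person would: the job done as asked, in the order asked, and still so for the second after the job is handed in, with the robot touching nothing.
It also fails if it takes over 59 s, if anything falls off the work surface, if the arm or the gripper's body presses on something with over 40 N, if the wrist force passes 120 N, or if a joint passes its speed limit or range.

ROBOT

A 6-joint arm with a two-finger parallel gripper is mounted at the origin on the work surface. World frame = base frame: x ahead of the robot, y to its left, z up, the work surface at z = 0. Lengths are in m, angles in rad, forces in N, time in s.
With the tool pointing down it reaches from about 0.225 to 0.875 m from the base axis. Payload 3.4 kg.
Tool frame: the origin (TCP) lies between the finger pads; the fingertips stand 11 mm ahead of it and the grasp point (between the pads) lies 8 mm behind it; z points along the fingers, y is the direction in which the jaws open and shut (so a half turn about z gives the same grasp; the last joint's range is limited). The gripper opens to 85 mm and grips with 20 to 120 N. Pads are 22 mm wide; open, the fingers measure 114 mm over their backs; the gripper's body (76 mm by 85 mm) begins 54 mm behind the grasp point. The pads swing forward as they close: fully open they stand 13 mm farther back than shut.
Start: joints at [0.999, 0.276, 1.505, -0, 1.361, -0.121], TCP at [0.251, 0.518, 0.242] pointing down, gripper open.
Joint ranges: [-2.89, 2.89], [-0.75, 2.08], [0.22, 2.7], [-1.18, 4.32], [0.11, 2.71], [-2.7, 2.7]. Speed limits (rad/s): [2.57, 2.57, 3.14, 3.14, 3.14, 3.14].

INTERFACE

Orientations are given as a unit quaternion [w, x, y, z].
In Python, from rig import manip gives the robot as it stands. The module is installed in compiled form; this text tells all that it offers.
- The arm moves only by the tool move_arm, never from a script. Its argument "series" is a list that holds one entry, the list of rows, each a list of 7 numbers: the shift along the world's x, y, z in m, then the turn, a rotation vector about the world's x, y, z in rad, then the finger opening in m, from 0 to 0.0854. A call has 1 to 20 rows; each row shifts and turns the commanded pose from where the row before left it; what a row does not reach is not made up. A row lasts 1/12 s, in which the tool goes at most 41.7 mm and 7.16 degrees, less where a joint would pass 70% of its speed; a pose out of reach is approached as far as the arm can. A call with a gripper value outside its range is refused whole. The fingers move at their own pace and stop on an object; "newtons" is the grip in N (left out, the last holds). Time passes only in rows, so rows that do not move let the fingers close. It gives the time, the measured TCP pose, the force and the opening at its end, in the units of the state.
- manip.get_state(): the state, without advancing time (a new reading comes with each control period).
- manip.get_image(name): name is "scene" or "top" or "wrist"; returns a dict with "color" (420x560x3 uint8, red, green, blue), "fx", "fy", "cx", "cy" (pixels), "R" (3x3) and "t" (3): a world point X has camera coordinates R X + t; the wrist camera has in their place "tool_from_camera" (4x4, takes a point from camera to tool coordinates, whose origin is the TCP and whose axes are the flange's). Camera axes: x right, y down, z forward; pixel columns grow to the right and rows downward; lengths in m; the calibration is good to about 2 mm. A picture is of the moment at which its call begins: read the wrist's pose just before it. There is no depth.
- manip.sign_off(): hands the job in, once; it reports no verdict.
The state is a dict: "clock": time; "qpos": joint angles; "qd": joint speeds; "effort": joint torques, N m; "position": TCP position; "ee_rot": TCP orientation; "contact_force": force on the tool from outside, world axes, zero at the start; "moment": the same for the moment, N m; "width": finger opening in m.
Only numpy, scipy, OpenCV 4.12 (cv2) and the standard library are available. Lean on these libraries where they do the work, as an engineer would, in place of code of your own. Each camera call takes 0.05 s, during which the arm holds its last target.

## Working session

There is one attempt and no reset: what is moved stays moved. The work goes in short steps, Python scripts to look and compute and a tool call to move; the robot and the scene stay as the last step left them, time stands still between calls to the robot, and variables do not carry over. Pictures are saved under pics/ and viewed, and the job is handed in when it is done.

Besides the shell and the picture viewer there is one more tool, called after "Request:" as a command line: name --argument value ..., lists and objects as JSON in quotes. move_arm: Moves the arm, as the interface text tells. Its arguments: {"type":"object","properties":{"series":{"type":"array"},"newtons":{"type":"number"}},"required":["series"]}

```bash
mkdir -p pics
python3 - <<'E'
from rig import manip
import cv2,pickle
print(manip.get_state())
d={}
for n in ["scene","top","wrist"]:
    im=manip.get_image(n); d[n]=im
    cv2.imwrite(f"pics/{n}0.png",im["color"][:,:,::-1])
    print(n,{k:v for k,v in im.items() if k!="color"})
pickle.dump(d,open("im0.pkl","wb"))
E
```

```text
{'clock': 0.0, 'qpos': array([ 9.99017380e-01,  2.76632138e-01,  1.50615138e+00, -1.58718955e-05,
        1.36066172e+00, -1.21014700e-01]), 'qd': array([ 0.00242645, -0.00167009,  0.0023528 ,  0.00211815,  0.00110821,
       -0.00054282]), 'effort': array([ 7.77232817e-04, -4.16778874e+01, -2.45799208e+01,  3.60557333e-04,
        1.10162873e-02, -3.34661408e-06]), 'position': array([0.25024507, 0.51713284, 0.24141122]), 'ee_rot': array([-3.07187201e-04,  2.23477121e-01,  9.74708735e-01, -8.73906586e-04]), 'contact_force': array([ 0.71215265, -0.2195995 , -0.77133677]), 'moment': array([ 0.0010747 , -0.07163196, -0.03112423]), 'width': 0.08517632026669564}
scene {'fx': 467.99210078483543, 'fy': 467.99210078483543, 'cx': 277.39911882310304, 'cy': 210.75114661579923, 'R': array([[-0.21493597,  0.97661127,  0.00574085],
       [ 0.74212864,  0.16714575, -0.64908195],
       [-0.6348603 , -0.13525061, -0.76069683]]), 't': array([ 0.03937953, -0.33535052,  1.52841754])}
top {'fx': 445.2319041074368, 'fy': 445.2319041074368, 'cx': 274.87546139704693, 'cy': 209.91107956357123, 'R': array([[ 0.00871254, -0.99952665, -0.02950525],
       [-0.99068816, -0.00461875, -0.13607215],
       [ 0.13587146,  0.03041604, -0.99025947]]), 't': array([0.08773992, 0.55442234, 1.05744596])}
wrist {'fx': 330.1750945326139, 'fy': 330.1750945326139, 'cx': 278.2667546115453, 'cy': 210.19842306589084, 'tool_from_camera': array([[-2.31602959e-05, -9.58303268e-01, -2.85753122e-01,
         7.18834982e-02],
       [ 9.99999978e-01, -8.12548135e-05,  1.91446580e-04,
         8.53406862e-04],
       [-2.06682700e-04, -2.85753111e-01,  9.58303249e-01,
        -1.31507181e-01],
       [ 0.00000000e+00,  0.00000000e+00,  0.00000000e+00,
         1.00000000e+00]])}
```

View pics/scene0.png

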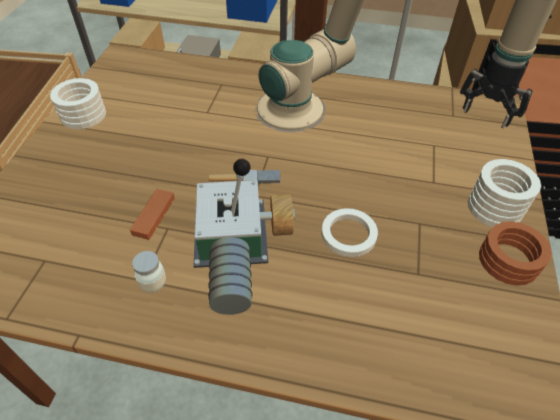

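View pics/top0.png

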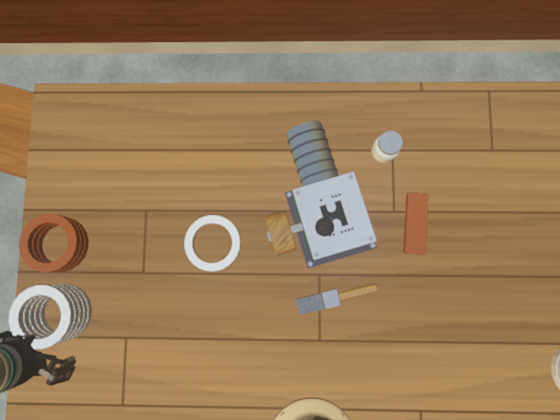

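View pics/wrist0.png

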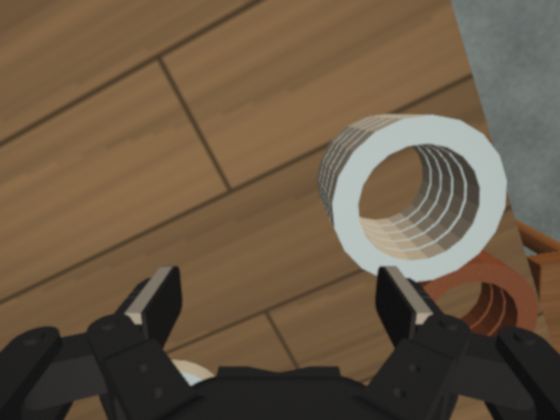

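The scene view shows the gearbox, with the knob at about (242,167). In the top view the plate is centred near (333,220) and the knob is at (325,227). Next I'll enlarge the views and measure.

```bash
cat > h.py <<'E'
import numpy as np,cv2
def ray(im,u,v):
    d=np.array([(u-im["cx"])/im["fx"],(v-im["cy"])/im["fy"],1.0]); R=im["R"];t=im["t"]
    return -R.T@t, R.T@d
def onz(im,u,v,z):
    c,d=ray(im,u,v); return c+d*(z-c[2])/d[2]
def proj(im,X):
    p=im["R"]@np.asarray(X)+im["t"]; return np.array([im["fx"]*p[0]/p[2]+im["cx"],im["fy"]*p[1]/p[2]+im["cy"]])
def tri(ims,uvs):
    A=np.zeros((3,3));b=np.zeros(3)
    for im,(u,v) in zip(ims,uvs):
        c,d=ray(im,u,v); d/=np.linalg.norm(d);P=np.eye(3)-np.outer(d,d);A+=P;b+=P@c
    return np.linalg.solve(A,b)
E
python3 - <<'E'
import pickle,cv2,numpy as np
from h import *
d=pickle.load(open("im0.pkl","rb"))
t=d["top"]["color"];s=d["scene"]["color"]
a=cv2.resize(t[160:280,270:390],None,fx=5,fy=5,interpolation=cv2.INTER_CUBIC)
b=cv2.resize(s[145:265,180:300],None,fx=5,fy=5,interpolation=cv2.INTER_CUBIC)
cv2.imwrite("pics/tz.png",a[:,:,::-1]);cv2.imwrite("pics/sz.png",b[:,:,::-1])
g=t.astype(int)
m=((g.min(2)>150)&(g.max(2)-g.min(2)<30)).astype(np.uint8); m[:, :270]=0;m[:,390:]=0;m[:165]=0;m[280:]=0
m=cv2.morphologyEx(m,cv2.MORPH_CLOSE,np.ones((15,15)))
cs,_=cv2.findContours(m,0,2);c=max(cs,key=cv2.contourArea)
r=cv2.minAreaRect(c);print(r,cv2.contourArea(c))
bp=np.array([onz(d["top"],u,v,.1) for u,v in cv2.boxPoints(r)]);print(bp,bp.mean(0))
e=np.roll(bp,-1,0)-bp;print(np.linalg.norm(e,axis=1),np.degrees(np.arctan2(e[:,1],e[:,0])))
E
```

```text
((328.6999816894531, 218.89996337890625), (78.05146789550781, 78.59855651855469), 73.21735382080078) 4879.5
[[ 0.58569493  0.07840759  0.1       ]
 [ 0.64023005 -0.09741218  0.1       ]
 [ 0.46584656 -0.14591432  0.1       ]
 [ 0.4129622   0.02576225  0.1       ]] [ 0.52618343 -0.03478916  0.1       ]
[0.18408332 0.18100292 0.17963741 0.1805772 ] [ -72.76735086 -164.45689282  107.12126287   16.95012759]
```

View pics/tz.png

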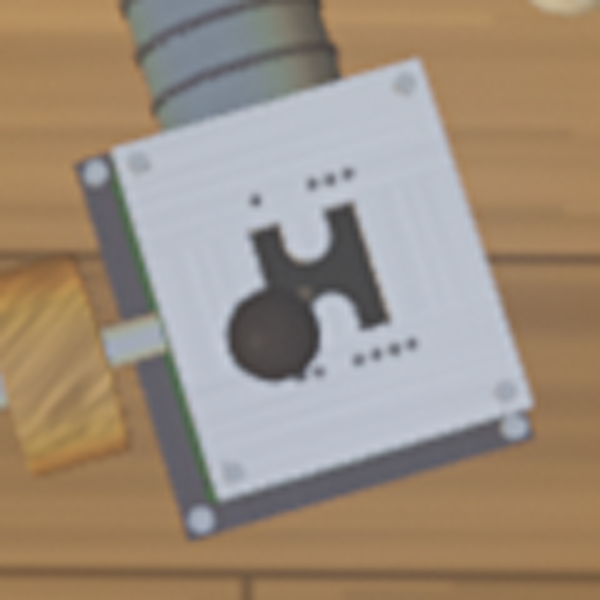

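View pics/sz.png

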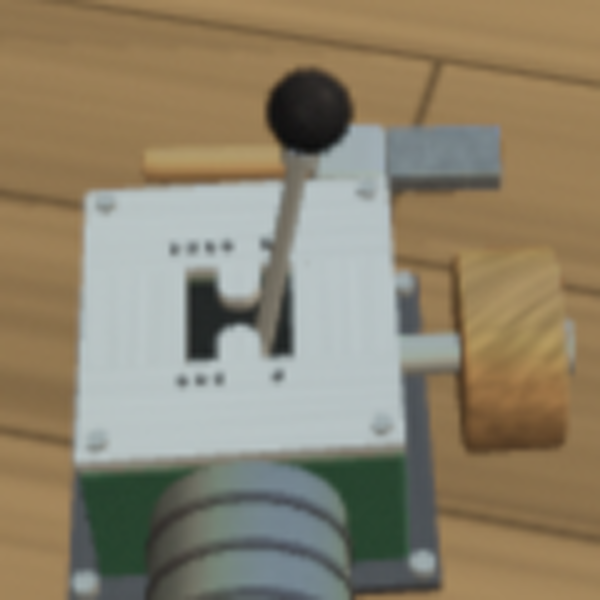

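The enlarged top view has plate corners at (112,150), (418,58), (530,408) and (215,500), with the knob at (273,334). In the enlarged scene view the knob is at (309,110), and the stem runs down to about (268,350).

Run:
```python
import pickle,cv2,numpy as np
from h import *
d=pickle.load(open("im0.pkl","rb"));T=d["top"];S=d["scene"]
f=lambda p,o:((p[0]+.5)/5-.5+o[0],(p[1]+.5)/5-.5+o[1])
ct=[(112,150),(418,58),(530,408),(215,500)]  # FL FR NR NL
P=np.array([onz(T,*f(p,(270,160)),.1) for p in ct]);print(P)
cs=[(404,452),(75,465),(85,190),(388,180)]
Q=np.array([onz(S,*f(p,(180,145)),.1) for p in cs]);print(Q)
for X in (P,Q):
    e=np.roll(X,-1,0)-X; print(X.mean(0),np.linalg.norm(e,axis=1),np.degrees(np.arctan2(e[:,1],e[:,0]))+[90,180,-90,0])
# knob
def knob(im,x0,y0,x1,y1):
    g=im["color"][y0:y1,x0:x1].max(2); return g
k=tri([T,S],[f((273,334),(270,160)),f((309,110),(180,145))]);print("knob",k,proj(T,k),proj(S,k))
h=[(254,231),(355,202),(388,322)]
# gate H corners: far-left outer, far-right outer, near-right outer
H=np.array([onz(T,*f(p,(270,160)),.1) for p in [(248,233),(354,203),(390,322)]]);print("H",H, (H[0]+H[2])/2)
for yaw in [16.5]:
    C=(P.mean(0)+Q.mean(0))/2
    for C in (P.mean(0),Q.mean(0)):
        c,s=np.cos(np.radians(yaw)),np.sin(np.radians(yaw));r=np.array([[c,s],[-s,c]])@(k[:2]-C[:2]); print(r, "shift",np.arctan2(r[0],k[2]-.03),"sel",np.arctan2(-r[1],k[2]-.03))
# objects
for n,p,z in [("ring",(212,243),.022),("jar",(390,143),.085),("brush",(337,299),.02),("stone",(416,223),.025)]: print(n,onz(T,*p,z))
```

```text
[[ 0.59358251  0.04996139  0.1       ]
 [ 0.63780327 -0.09304868  0.1       ]
 [ 0.4743059  -0.14157308  0.1       ]
 [ 0.4313103   0.00236979  0.1       ]]
[[ 0.60185892  0.052004    0.1       ]
 [ 0.64162832 -0.09124869  0.1       ]
 [ 0.4767155  -0.14265437  0.1       ]
 [ 0.43662242  0.00326663  0.1       ]]
[ 0.5342505  -0.04557265  0.1       ] [0.14969088 0.17054621 0.15022706 0.16910715] [17.18235728 16.53036563 16.6308341  16.34549177]
[ 0.53920629 -0.04465811  0.1       ] [0.14867058 0.17273905 0.15132876 0.1722743 ] [15.51556373 17.31300072 15.36340434 16.43370077]
knob [ 0.49731797 -0.01597889  0.20210697] [324.04252651 226.43544823] [241.25281477 166.58914565]
H [[ 0.5546546  -0.0132612   0.1       ]
 [ 0.5689505  -0.06243066  0.1       ]
 [ 0.51349787 -0.07832999  0.1       ]] [ 0.53407623 -0.0457956   0.1       ]
[-0.02700656  0.03886448] shift -0.15564805471130794 sel -0.22209086199303588
[-0.03201801  0.03939513] shift -0.18393284388577885 sel -0.22502253733186042
ring [0.47238485 0.2477072  0.022     ]
jar [ 0.71024861 -0.18383547  0.085     ]
brush [ 0.33867137 -0.06087579  0.02      ]
stone [ 0.52486388 -0.25601225  0.025     ]
```

Request:
move_arm --series '[[[0,0,0.012,0,0,0,0],[0,-0.01,0.012,0,0,-0.04,0],[0.01,-0.03,0.012,0,0,-0.044,0],[0.011,-0.032,0.012,0,0,-0.044,0],[0.011,-0.032,0,0,0,-0.044,0],[0.011,-0.032,0,0,0,-0.044,0],[0.011,-0.032,0,0,0,-0.044,0],[0.011,-0.032,0,0,0,-0.044,0],[0.011,-0.032,0,0,0,-0.044,0],[0.011,-0.032,0,0,0,-0.044,0],[0.011,-0.032,0,0,0,-0.044,0],[0.011,-0.032,0,0,0,-0.044,0],[0.011,-0.032,0,0,0,-0.044,0],[0.011,-0.032,0,0,0,-0.044,0],[0.011,-0.032,0,0,0,-0.044,0],[0.011,-0.032,0,0,0,-0.044,0],[0.011,-0.032,0,0,0,-0.044,0],[0.011,-0.032,0,0,0,-0.044,0],[0.008,-0.02,0,0,0,-0.044,0],[0,0,0,0,0,-0.045,0]]]' --newtons 20

```text
clock: 1.82
position: [0.4351, -0.0264, 0.2899]
ee_rot: [0.001, 0.601, 0.799, -0.001]
contact_force: [-0.5, 0.3, 0.0]
width: -0.0001
```

Request:
move_arm --series '[[[0,0,-0.015,0,0,0,0],[0.001,-0.003,-0.02,0,0,0,0],[0.001,-0.003,-0.02,0,0,0,0],[0,0,-0.02,0,0,0,0],[0,0,-0.014,0,0,0,0],[0,0,0,0,0,0,0],[0,0,0,0,0,0,0]]]'

```text
clock: 2.4
position: [0.435, -0.0283, 0.2009]
ee_rot: [-0.001, 0.599, 0.801, -0.0]
contact_force: [0.5, -0.3, 1.2]
width: 0.0002
```

```bash
cat > look.py <<'E'
import sys,pickle,cv2,numpy as np
from h import *
from rig import manip
st=manip.get_state();tag=sys.argv[1]
C=np.array([.535,-.0455]);c,s=np.cos(np.radians(16.5)),np.sin(np.radians(16.5));R=np.array([[c,s],[-s,c]])
print(st["clock"],"TCP",st["position"].round(4),"local",(R@(st["position"][:2]-C)).round(4),"F",st["contact_force"].round(1),st["ee_rot"].round(3))
T=manip.get_image("top");S=manip.get_image("scene");W=manip.get_image("wrist")
pickle.dump(dict(T=T,S=S,W=W),open(f"im_{tag}.pkl","wb"))
a=cv2.resize(T["color"][165:275,275:385],(400,400),interpolation=cv2.INTER_CUBIC)
b=cv2.resize(S["color"][125:235,190:300],(400,400),interpolation=cv2.INTER_CUBIC)
w=cv2.resize(W["color"],(266,200))
cv2.imwrite(f"pics/{tag}.png",np.hstack([a,b])[:,:,::-1])
cv2.imwrite(f"pics/{tag}_w.png",W["color"][:,:,::-1])
E
python3 look.py a
```

```text
2.4 TCP [ 0.435  -0.0283  0.2009] local [-0.091   0.0449] F [ 0.5 -0.3  1.2] [-0.001  0.599  0.801 -0.   ]
```

View pics/a.png

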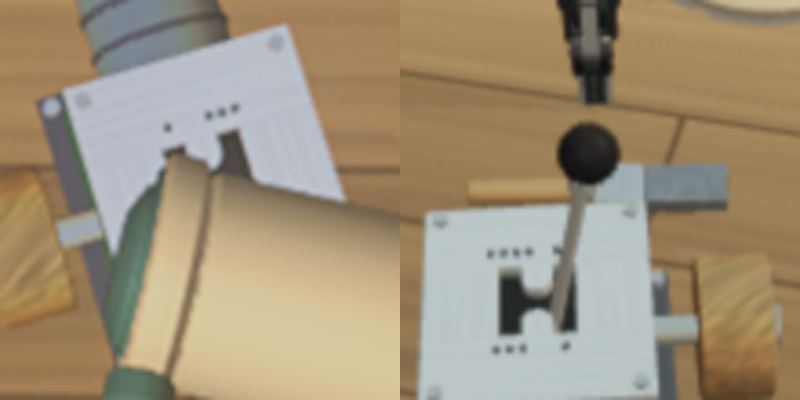

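View pics/a_w.png

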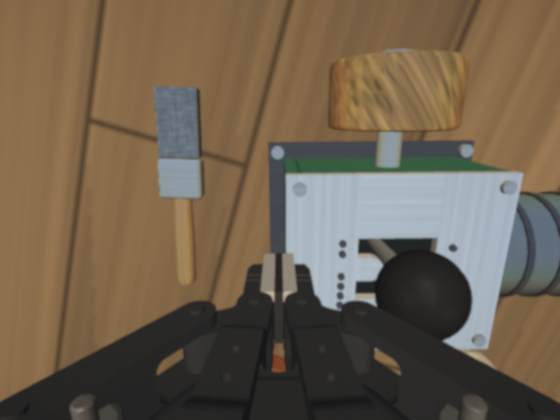

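The wrist view is the useful one: the knob is at (423,296) with radius about 47 px, about 62 mm ahead of the TCP and in line with the fingers. I'll push forward slowly from here.

Request:
move_arm --series '[[[0.004,0.0012,0,0,0,0,0],[0.005,0.0015,0,0,0,0,0],[0.005,0.0015,0,0,0,0,0],[0.005,0.0015,0,0,0,0,0],[0.004,0.0012,0,0,0,0,0],[0.002,0.0006,0,0,0,0,0],[0.002,0.0006,0,0,0,0,0],[0.002,0.0006,0,0,0,0,0],[0.002,0.0006,0,0,0,0,0],[0.002,0.0006,0,0,0,0,0],[0.002,0.0006,0,0,0,0,0],[0.002,0.0006,0,0,0,0,0],[0.002,0.0006,0,0,0,0,0],[0.002,0.0006,0,0,0,0,0],[0.002,0.0006,0,0,0,0,0],[0,0,0,0,0,0,0]]]'

```text
clock: 3.88
position: [0.479, -0.0154, 0.2013]
ee_rot: [0.0, 0.599, 0.801, 0.0]
contact_force: [-3.6, 0.2, 2.2]
width: -0.0004
```

```bash
python3 look.py b
```

```text
3.8833 TCP [ 0.479  -0.0154  0.2013] local [-0.0451  0.0448] F [-3.6  0.2  2.2] [0.    0.599 0.801 0.   ]
```

View pics/b.png

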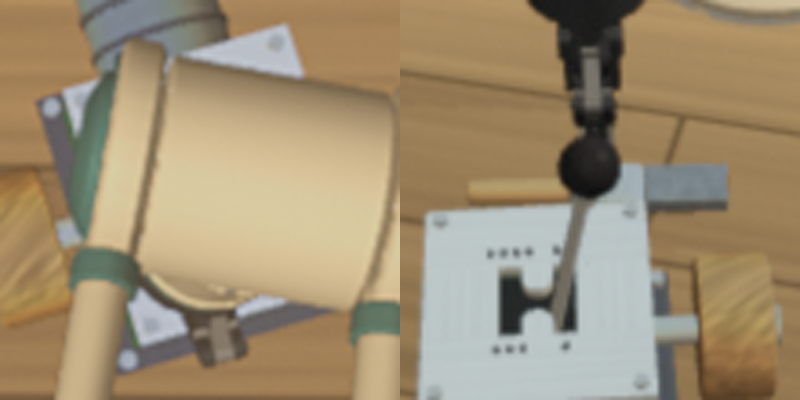

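View pics/b_w.png

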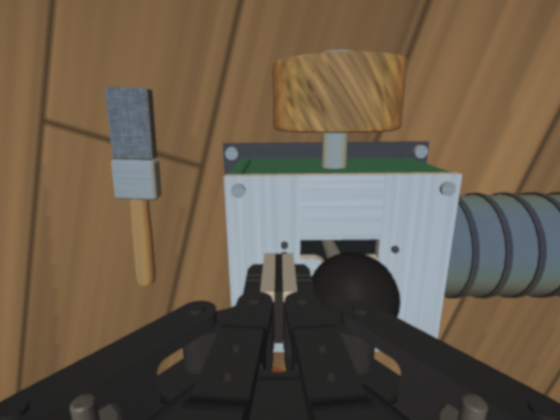

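The knob is now at about (352,299) in the wrist view, so it is in contact and roughly 14 mm short of neutral.

Request:
move_arm --series '[[[0.002,0.0006,0,0,0,0,0],[0.002,0.0006,0,0,0,0,0],[0.002,0.0006,0,0,0,0,0],[0.002,0.0006,0,0,0,0,0],[0.002,0.0006,0,0,0,0,0],[0.002,0.0006,0,0,0,0,0],[0.002,0.0006,0,0,0,0,0],[0,0,0,0,0,0,0]]]'

```text
clock: 4.7
position: [0.4931, -0.0112, 0.2013]
ee_rot: [0.0, 0.599, 0.801, 0.0]
contact_force: [-2.6, 0.1, 1.9]
width: 0.0003
```

```bash
python3 look.py c
```

```text
4.7 TCP [ 0.4931 -0.0112  0.2013] local [-0.0304  0.0448] F [-2.6  0.1  1.9] [0.    0.599 0.801 0.   ]
```

View pics/c.png

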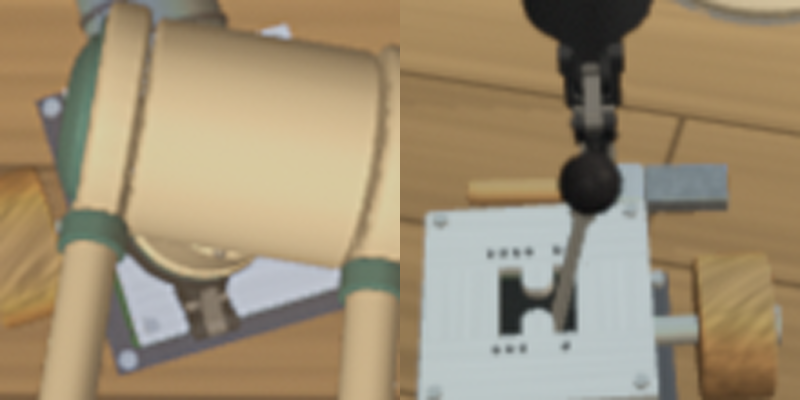

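View pics/c_w.png

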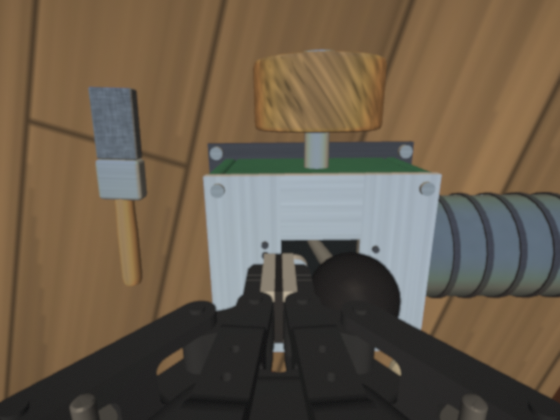

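```bash
cat > lev.py <<'E'
import sys,pickle,numpy as np
from h import *
from scipy.optimize import least_squares
def lev(im,u,v,C=(.535,-.0455),yaw=16.5):
    c,d=ray(im,u,v);d=d/np.linalg.norm(d);p=np.array([C[0],C[1],.03]);q=c-p
    b=q@d;disc=b*b-(q@q-.18**2)
    X=c+d*(-b-np.sqrt(max(disc,0)))
    cc,s=np.cos(np.radians(yaw)),np.sin(np.radians(yaw));l=np.array([[cc,s],[-s,cc]])@(X[:2]-C)
    h=X[2]-.03
    return X.round(4),l.round(4),"shift %.3f sel %.3f"%(np.arctan2(l[0],h),np.arctan2(-l[1],h))
E
python3 - <<'E'
from lev import *
d=pickle.load(open("im0.pkl","rb"));z=110/400
print(lev(d["scene"],241.4,166.6),lev(d["top"],324.2,226.4))
for t,p in (("a",(188,153)),("b",(189,166)),("c",(190,183))):
    print(lev(pickle.load(open(f"im_{t}.pkl","rb"))["S"],190+(p[0]+.5)*z-.5,125+(p[1]+.5)*z-.5))
E
```

```text
(array([ 0.4988, -0.0151,  0.2037]), array([-0.026 ,  0.0394]), 'shift -0.149 sel -0.223') (array([ 0.4973, -0.0162,  0.2035]), array([-0.0279,  0.0388]), 'shift -0.159 sel -0.220')
(array([ 0.4993, -0.0151,  0.2038]), array([-0.0256,  0.0392]), 'shift -0.146 sel -0.222')
(array([ 0.5115, -0.0111,  0.2051]), array([-0.0127,  0.0397]), 'shift -0.072 sel -0.223')
(array([ 0.526 , -0.0065,  0.2055]), array([0.0024, 0.04  ]), 'shift 0.014 sel -0.224')
```

Request:
move_arm --series '[[[-0.0048,-0.0014,0,0,0,0,0],[-0.0048,-0.0014,0,0,0,0,0],[-0.0048,-0.0014,0,0,0,0,0],[-0.0048,-0.0014,0,0,0,0,0],[-0.0028,0.0093,0,0,0,0,0],[-0.0028,0.0093,0,0,0,0,0],[-0.0028,0.0093,0,0,0,0,0],[-0.0028,0.0093,0.001,0,0,0,0],[0.01,0.003,0.001,0,0,0,0],[0.01,0.003,0.001,0,0,0,0],[0.01,0.003,0,0,0,0,0],[0.01,0.003,0,0,0,0,0],[0.01,0.003,0,0,0,0,0],[0,0,0,0,0,0,0],[0,0,0,0,0,0,0]]]'

```text
clock: 6.1
position: [0.5128, 0.0352, 0.2038]
ee_rot: [-0.0, 0.599, 0.801, -0.0]
contact_force: [-1.3, -0.9, -0.1]
width: 0.0002
```

```bash
python3 look.py d
```

```text
6.1 TCP [0.5128 0.0352 0.2038] local [0.0016 0.0837] F [-1.3 -0.9 -0.1] [-0.     0.599  0.801 -0.   ]
```

View pics/d.png

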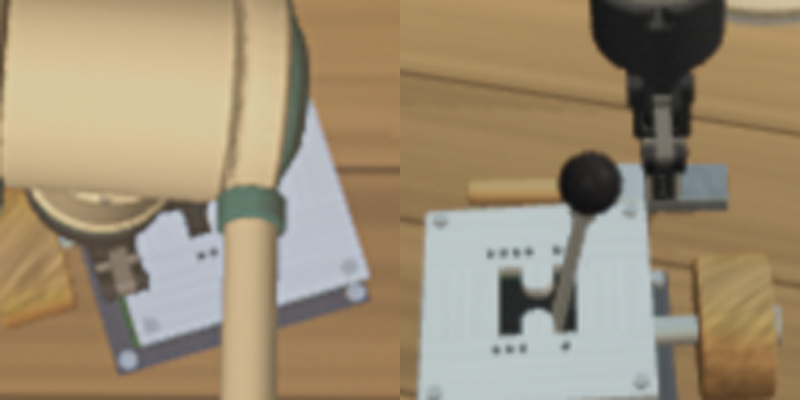

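View pics/d_w.png

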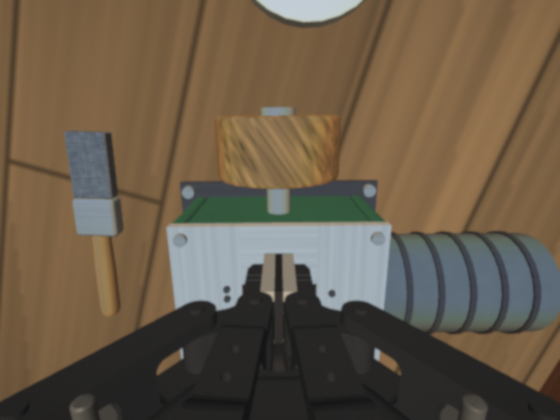

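The lever stayed put, with the knob still at (590,183) in the scene zoom. The fingers are now to its left. Next I push it right in stages.

Request:
move_arm --series '[[[0.001,-0.0034,0,0,0,0,0],[0.001,-0.0034,0,0,0,0,0],[0.001,-0.0034,0,0,0,0,0],[0.001,-0.0034,0,0,0,0,0],[0.001,-0.0034,0,0,0,0,0],[0.001,-0.0034,0,0,0,0,0],[0.001,-0.0034,0,0,0,0,0],[0.001,-0.0034,0,0,0,0,0],[0.001,-0.0034,0,0,0,0,0],[0,0,0,0,0,0,0]]]'

```text
clock: 7.08
position: [0.5214, 0.0041, 0.2044]
ee_rot: [0.0, 0.599, 0.801, -0.0]
contact_force: [0.1, 3.4, 1.0]
width: -0.0001
```

```bash
python3 look.py e
```

```text
7.0833 TCP [0.5214 0.0041 0.2044] local [0.0011 0.0514] F [0.1 3.4 1. ] [ 0.     0.599  0.801 -0.   ]
```

View pics/e.png

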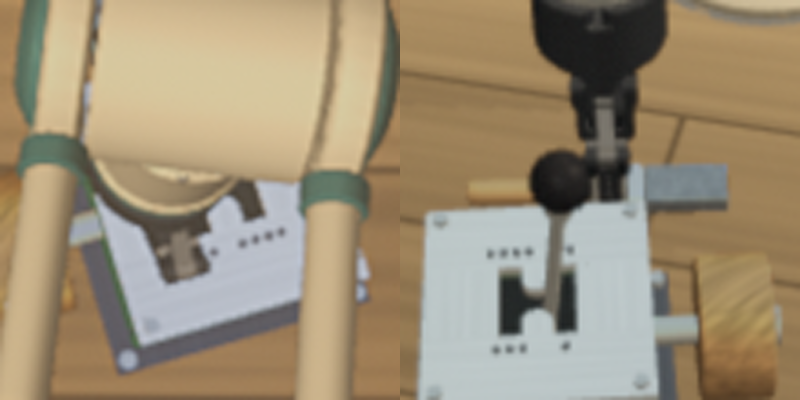

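The knob moved to (560,180) in the scene zoom at 3.4 N, so it is entering the cross passage.

Request:
move_arm --series '[[[0.001,-0.0034,0,0,0,0,0],[0.001,-0.0034,0,0,0,0,0],[0.001,-0.0034,0,0,0,0,0],[0.001,-0.0034,0,0,0,0,0],[0.001,-0.0034,0,0,0,0,0],[0.001,-0.0034,0,0,0,0,0],[0.001,-0.0034,0,0,0,0,0],[0.001,-0.0034,0,0,0,0,0],[0.001,-0.0034,0,0,0,0,0],[0,0,0,0,0,0,0]]]'

```text
clock: 8.07
position: [0.5304, -0.0268, 0.2043]
ee_rot: [0.0, 0.599, 0.801, -0.0]
contact_force: [-1.7, 2.4, 0.7]
width: -0.0001
```

```bash
python3 look.py f
python3 - <<'E'
from lev import *
import cv2
for t in "def":
    S=pickle.load(open(f"im_{t}.pkl","rb"))["S"];g=S["color"].max(2)[150:200,215:262]
    print(t,(g<45).sum())
E
```

```text
8.0667 TCP [ 0.5304 -0.0268  0.2043] local [0.001  0.0193] F [-1.7  2.4  0.7] [ 0.     0.599  0.801 -0.   ]
d 259
e 364
f 340
```

View pics/f.png

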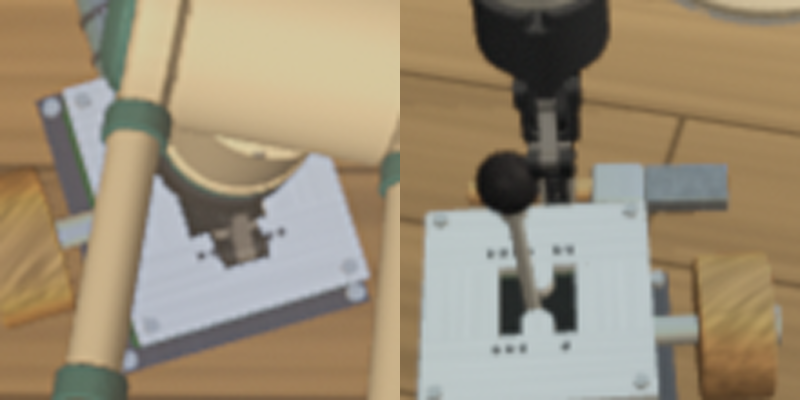

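Run:
```python
from lev import *
z=110/400
for t,p in (("d",(190,183)),("e",(160,180)),("f",(106,182))):
    print(lev(pickle.load(open(f"im_{t}.pkl","rb"))["S"],190+(p[0]+.5)*z-.5,125+(p[1]+.5)*z-.5))
```

```text
(array([ 0.526 , -0.0065,  0.2055]), array([0.0024, 0.04  ]), 'shift 0.014 sel -0.224')
(array([ 0.5305, -0.024 ,  0.2087]), array([0.0018, 0.0219]), 'shift 0.010 sel -0.122')
(array([ 0.5404, -0.0551,  0.2097]), array([ 0.0024, -0.0108]), 'shift 0.013 sel 0.060')
```

Request:
move_arm --series '[[[0.001,-0.0034,0,0,0,0,0],[0.001,-0.0034,0,0,0,0,0],[0.001,-0.0034,0,0,0,0,0],[0.001,-0.0034,0,0,0,0,0],[0.001,-0.0034,0,0,0,0,0],[0.001,-0.0034,0,0,0,0,0],[0.001,-0.0034,0,0,0,0,0],[0.001,-0.0034,0,0,0,0,0],[0.001,-0.0034,0,0,0,0,0],[0,0,0,0,0,0,0],[0,0,0,0,0,0,0]]]'

```text
clock: 9.13
position: [0.539, -0.0569, 0.204]
ee_rot: [-0.0, 0.599, 0.801, -0.0]
contact_force: [-0.7, 1.8, -0.6]
width: 0.0001
```

```bash
python3 look.py g
```

```text
9.1333 TCP [ 0.539  -0.0569  0.204 ] local [ 0.0006 -0.012 ] F [-0.7  1.8 -0.6] [-0.     0.599  0.801 -0.   ]
```

View pics/g.png

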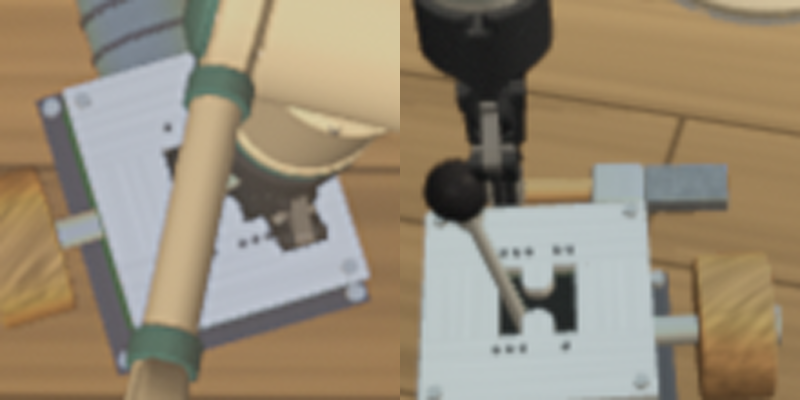

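Run:
```python
from lev import *
z=110/400
for t,p in (("g",(55,189.5)),):
    print(lev(pickle.load(open(f"im_{t}.pkl","rb"))["S"],190+(p[0]+.5)*z-.5,125+(p[1]+.5)*z-.5))
```

```text
(array([ 0.549 , -0.0853,  0.205 ]), array([ 0.0021, -0.0421]), 'shift 0.012 sel 0.236')
```

Request:
move_arm --series '[[[0.0006,-0.0019,0,0,0,0,0],[0,0,0,0,0,0,0],[-0.0016,0.0053,0,0,0,0,0],[-0.0016,0.0053,0,0,0,0,0],[-0.0016,0.0053,0,0,0,0,0],[-0.0016,0.0053,0,0,0,0,0],[-0.0088,-0.0026,0,0,0,0,0],[-0.0088,-0.0026,0,0,0,0,0],[-0.0088,-0.0026,0,0,0,0,0],[-0.0088,-0.0026,0,0,0,0,0],[-0.0088,-0.0026,0,0,0,0,0],[-0.0088,-0.0026,0,0,0,0,0],[0.0025,-0.0085,0,0,0,0,0],[0.0025,-0.0085,-0.001,0,0,0,0],[0.0025,-0.0085,-0.001,0,0,0,0],[0.0025,-0.0085,-0.001,0,0,0,0],[0.0025,-0.0085,-0.001,0,0,0,0],[0.0025,-0.0085,0,0,0,0,0],[0,0,0,0,0,0,0],[0,0,0,0,0,0,0]]]'

```text
clock: 10.95
position: [0.4958, -0.1044, 0.2]
ee_rot: [-0.0, 0.599, 0.801, 0.0]
contact_force: [0.5, 0.1, 0.4]
width: 0.0002
```

```bash
python3 look.py h
```

```text
10.95 TCP [ 0.4958 -0.1044  0.2   ] local [-0.0543 -0.0453] F [0.5 0.1 0.4] [-0.     0.599  0.801  0.   ]
```

View pics/h.png

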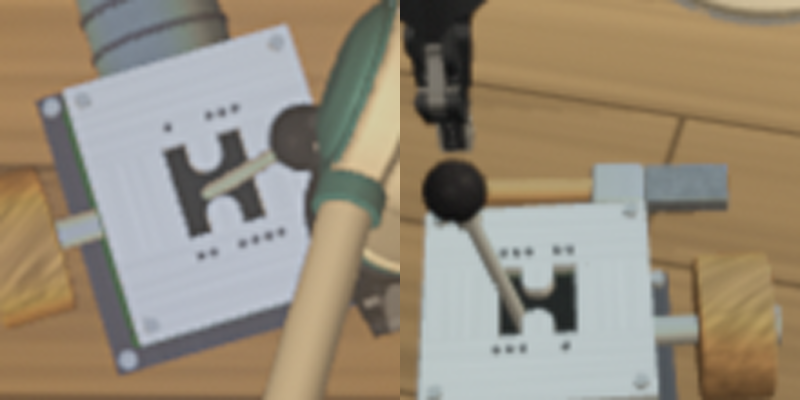

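View pics/h_w.png

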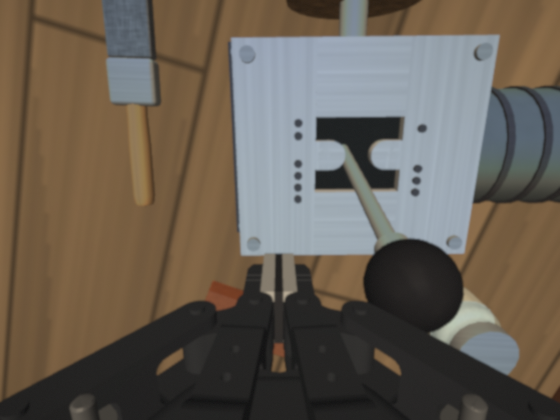

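The wrist view has the knob at (413,285), so the lever is at neutral in the right channel and clear of the tongue. Next is the forward push.

Request:
move_arm --series '[[[0.005,0.0015,0,0,0,0,0],[0.0058,0.0017,0,0,0,0,0],[0.0058,0.0017,0,0,0,0,0],[0.0029,0.0009,0,0,0,0,0],[0.0029,0.0009,0,0,0,0,0],[0.0029,0.0009,0,0,0,0,0],[0.0029,0.0009,0,0,0,0,0],[0.0029,0.0009,0,0,0,0,0],[0.0029,0.0009,0,0,0,0,0],[0.0029,0.0009,0,0,0,0,0],[0.0029,0.0009,0,0,0,0,0],[0.0029,0.0009,-0.001,0,0,0,0],[0.0029,0.0009,-0.001,0,0,0,0],[0,0,0,0,0,0,0]]]'

```text
clock: 12.27
position: [0.5417, -0.0897, 0.198]
ee_rot: [-0.0, 0.599, 0.801, 0.0]
contact_force: [-1.5, -0.2, 1.5]
width: -0.0002
```

```bash
python3 look.py i
```

```text
12.2667 TCP [ 0.5417 -0.0897  0.198 ] local [-0.0061 -0.0443] F [-1.5 -0.2  1.5] [-0.     0.599  0.801  0.   ]
```

View pics/i.png

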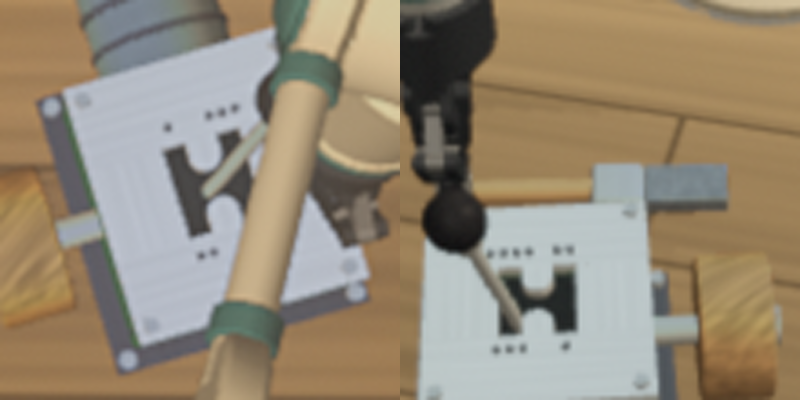

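View pics/i_w.png

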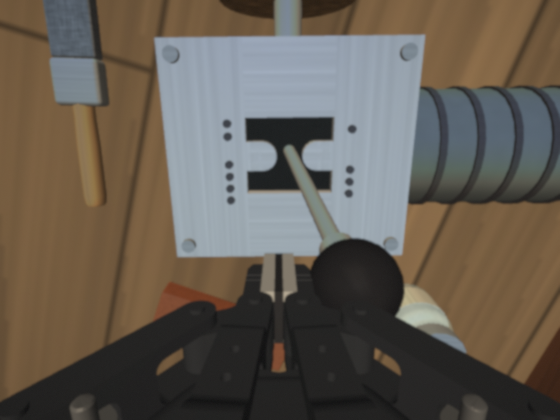

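The knob is going forward into the 3-rivet slot, at (357,287) in the wrist view.

Request:
move_arm --series '[[[0.0029,0.0009,-0.001,0,0,0,0],[0.0029,0.0009,-0.001,0,0,0,0],[0.0029,0.0009,-0.001,0,0,0,0],[0.0029,0.0009,-0.001,0,0,0,0],[0.0029,0.0009,-0.001,0,0,0,0],[0.0029,0.0009,-0.001,0,0,0,0],[0.0029,0.0009,0,0,0,0,0],[0.0029,0.0009,0,0,0,0,0],[0.0019,0.0006,0,0,0,0,0],[0,0,0,0,0,0,0]]]'

```text
clock: 13.25
position: [0.5661, -0.0818, 0.1916]
ee_rot: [-0.001, 0.599, 0.801, -0.0]
contact_force: [-2.0, 0.5, -2.2]
width: 0.0
```

```bash
python3 look.py j
```

```text
13.25 TCP [ 0.5661 -0.0818  0.1916] local [ 0.0195 -0.0437] F [-2.   0.5 -2.2] [-0.001  0.599  0.801 -0.   ]
```

View pics/j.png

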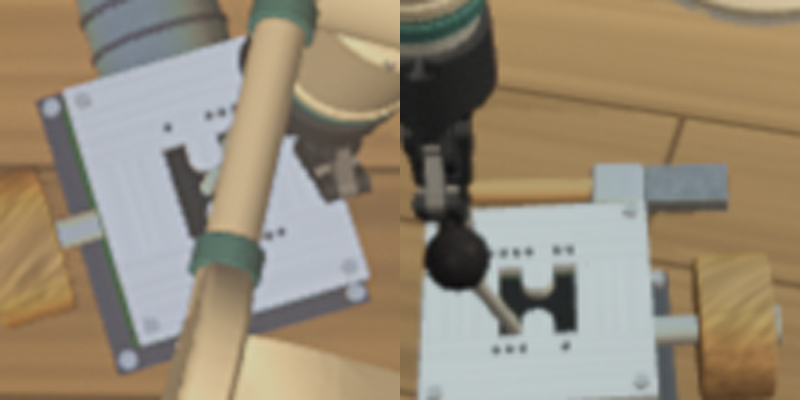

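View pics/j_w.png

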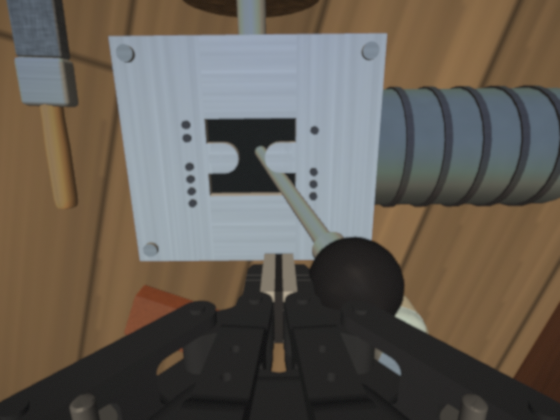

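The lever is still moving at about 2 N, with a few millimetres left. I'll finish in small steps.

Request:
move_arm --series '[[[0.0012,0.0004,0,0,0,0,0],[0.0012,0.0004,0,0,0,0,0],[0.0012,0.0004,0,0,0,0,0],[0,0,0,0,0,0,0]]]'

```text
clock: 13.73
position: [0.57, -0.0809, 0.1923]
ee_rot: [0.0, 0.599, 0.801, 0.0]
contact_force: [-3.0, -0.4, -2.3]
width: -0.0002
```

Request:
move_arm --series '[[[0.001,0.0003,0,0,0,0,0],[0,0,0,0,0,0,0]]]'

```text
clock: 13.9
position: [0.571, -0.0806, 0.1923]
ee_rot: [0.0, 0.599, 0.801, 0.0]
contact_force: [-2.2, -0.5, -2.1]
width: -0.0002
```

Request:
move_arm --series '[[[0.001,0.0003,0,0,0,0,0],[0,0,0,0,0,0,0]]]'

```text
clock: 14.07
position: [0.572, -0.0803, 0.1923]
ee_rot: [0.0, 0.599, 0.801, 0.0]
contact_force: [-2.6, -1.0, -1.1]
width: 0.0
```

Request:
move_arm --series '[[[0.001,0.0003,0,0,0,0,0],[0,0,0,0,0,0,0]]]'

```text
clock: 14.23
position: [0.573, -0.08, 0.1923]
ee_rot: [0.0, 0.599, 0.801, 0.0]
contact_force: [-2.5, 0.3, -1.7]
width: -0.0
```

Request:
move_arm --series '[[[0.001,0.0003,0,0,0,0,0],[0,0,0,0,0,0,0]]]'

```text
clock: 14.4
position: [0.574, -0.0797, 0.1923]
ee_rot: [0.0, 0.599, 0.801, 0.0]
contact_force: [-2.6, -0.1, -2.1]
width: -0.0001
```

```bash
python3 look.py k
```

```text
14.4 TCP [ 0.574  -0.0797  0.1923] local [ 0.0277 -0.0438] F [-2.6 -0.1 -2.1] [0.    0.599 0.801 0.   ]
```

View pics/k.png

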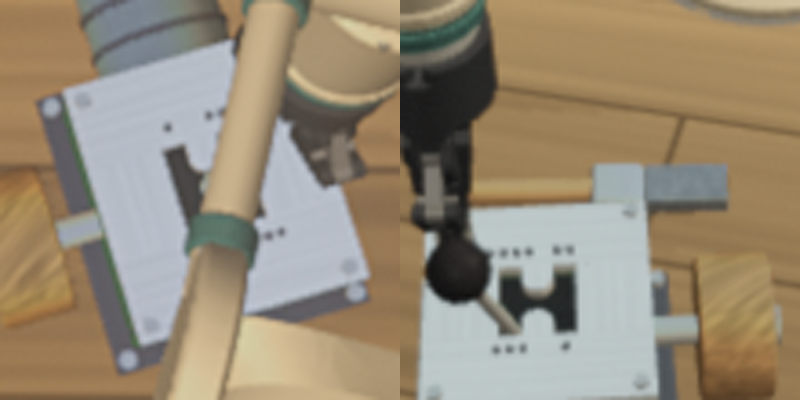

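View pics/k_w.png

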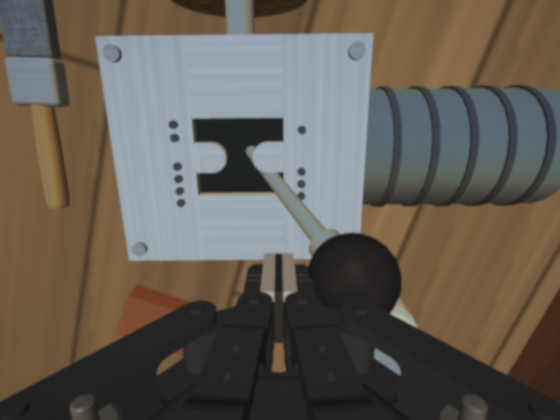

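No stop felt yet, so I carry on.

Request:
move_arm --series '[[[0.001,0.0003,0,0,0,0,0],[0,0,0,0,0,0,0]]]'

```text
clock: 14.72
position: [0.5748, -0.0795, 0.1923]
ee_rot: [-0.0, 0.599, 0.801, -0.0]
contact_force: [-4.3, -0.7, -1.5]
width: -0.0004
```

Request:
move_arm --series '[[[0.001,0.0003,0,0,0,0,0],[0,0,0,0,0,0,0]]]'

```text
clock: 14.88
position: [0.5755, -0.0791, 0.1921]
ee_rot: [-0.0, 0.599, 0.801, -0.0]
contact_force: [-4.6, -0.8, -1.9]
width: -0.0003
```

Run:
```python
from lev import *
z=110/400
for t,p in (("i",(54,218.5)),("j",(57,256.5)),("k",(58,269))):
    print(lev(pickle.load(open(f"im_{t}.pkl","rb"))["S"],190+(p[0]+.5)*z-.5,125+(p[1]+.5)*z-.5))
```

```text
(array([ 0.5708, -0.079 ,  0.2032]), array([ 0.0248, -0.0422]), 'shift 0.142 sel 0.239')
(array([ 0.5953, -0.0697,  0.1979]), array([ 0.051 , -0.0403]), 'shift 0.295 sel 0.236')
(array([ 0.6027, -0.0669,  0.1954]), array([ 0.0588, -0.0398]), 'shift 0.342 sel 0.236')
```

Request:
move_arm --series '[[[0.001,0.0003,0,0,0,0,0],[0,0,0,0,0,0,0]]]'

```text
clock: 15.05
position: [0.5763, -0.0788, 0.192]
ee_rot: [-0.001, 0.599, 0.801, -0.0]
contact_force: [-5.0, -1.4, -3.1]
width: -0.0
```

Request:
move_arm --series '[[[0.001,0.0003,0,0,0,0,0],[0,0,0,0,0,0,0],[0,0,0,0,0,0,0]]]'

```text
clock: 15.3
position: [0.5769, -0.0786, 0.1918]
ee_rot: [-0.001, 0.599, 0.801, -0.001]
contact_force: [-5.2, -0.6, -2.9]
width: 0.0003
```

Request:
move_arm --series '[[[0.001,0.0003,0,0,0,0,0],[0,0,0,0,0,0,0],[0,0,0,0,0,0,0]]]'

```text
clock: 15.55
position: [0.5775, -0.0783, 0.1917]
ee_rot: [-0.001, 0.599, 0.801, -0.001]
contact_force: [-5.7, -1.2, -3.5]
width: -0.0
```

Request:
move_arm --series '[[[0.001,0.0003,0,0,0,0,0],[0,0,0,0,0,0,0],[0,0,0,0,0,0,0]]]'

```text
clock: 15.8
position: [0.5782, -0.078, 0.1916]
ee_rot: [-0.002, 0.599, 0.801, -0.001]
contact_force: [-6.8, -1.0, -2.6]
width: -0.0001
```

```bash
python3 look.py l
```

```text
15.8 TCP [ 0.5782 -0.078   0.1916] local [ 0.0321 -0.0435] F [-6.8 -1.  -2.6] [-0.002  0.599  0.801 -0.001]
```

View pics/l_w.png

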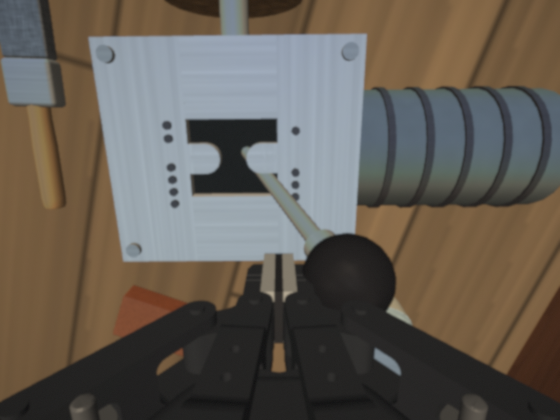

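View pics/l.png

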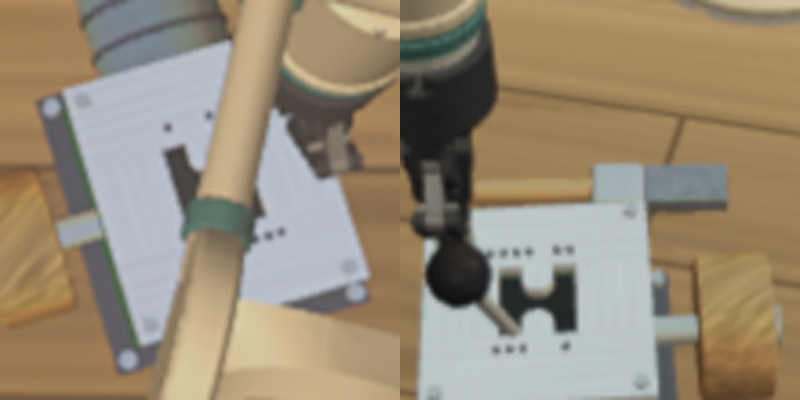

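The knob barely moved, from row 269 to 272 in the scene zoom, while the force rose to about 7 N. That is the firm stop. I back straight off and lift clear.

Request:
move_arm --series '[[[-0.003,-0.0009,0,0,0,0,0],[-0.0058,-0.0017,0,0,0,0,0],[-0.0096,-0.0028,0,0,0,0,0],[-0.0096,-0.0028,0,0,0,0,0],[-0.0096,-0.0028,0,0,0,0,0],[-0.0096,-0.0028,0,0,0,0,0],[-0.0096,-0.0028,0.01,0,0,0,0],[-0.0096,-0.0028,0.02,0,0,0,0],[-0.0096,0,0.03,0,0,0,0],[-0.015,0,0.03,0,0,0,0],[-0.02,0,0.02,0,0,0,0],[-0.02,0,0,0,0,0,0],[-0.02,0,0,0,0,0,0],[-0.02,0,0,0,0,0,0],[-0.01,0,0,0,0,0,0],[0,0,0,0,0,0,0],[0,0,0,0,0,0,0]]]'

```text
clock: 17.37
position: [0.3991, -0.0975, 0.303]
ee_rot: [0.001, 0.599, 0.801, 0.001]
contact_force: [0.3, -0.1, 0.3]
width: 0.0003
```

```bash
python3 look.py m
python3 - <<'E'
import pickle,cv2
d=pickle.load(open("im_m.pkl","rb"))
cv2.imwrite("pics/mt.png",d["T"]["color"][:,:,::-1])
E
```

```text
17.3667 TCP [ 0.3991 -0.0975  0.303 ] local [-0.1451 -0.0113] F [ 0.3 -0.1  0.3] [0.001 0.599 0.801 0.001]
```

View pics/m.png

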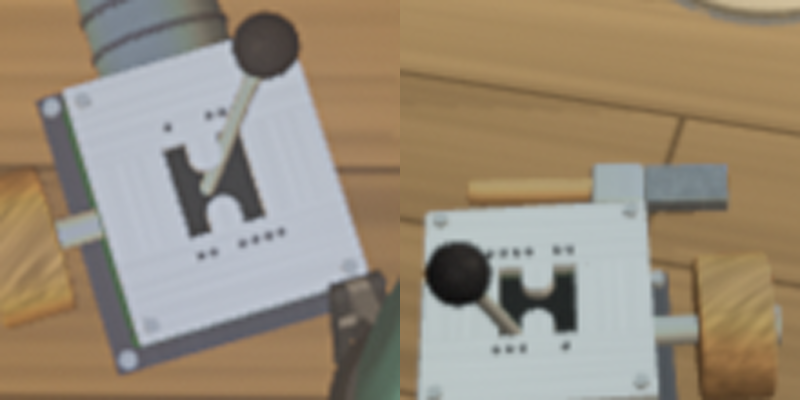

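View pics/mt.png

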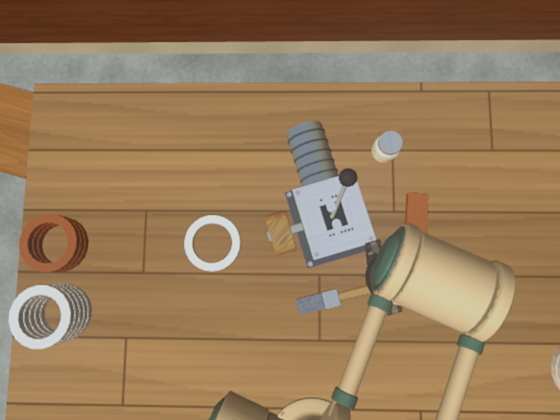

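Run:
```python
from lev import *
z=110/400;d=pickle.load(open("im_m.pkl","rb"))
print(lev(d["S"],190+58.5*z-.5,125+273*z-.5))
a=(275+266*z-.5,165+45.5*z-.5);print(lev(d["T"],*a))
k=tri([d["T"],d["S"]],[a,(190+58.5*z-.5,125+273*z-.5)]);print(k)
```

```text
(array([ 0.6047, -0.0664,  0.1946]), array([ 0.0609, -0.0398]), 'shift 0.354 sel 0.237')
(array([ 0.6036, -0.0671,  0.195 ]), array([ 0.0596, -0.0402]), 'shift 0.347 sel 0.239')
[ 0.60382846 -0.06705953  0.19355779]
```

```bash
python3 -c "
from rig import manip
print(manip.sign_off())"
```

```text
the job is handed in; nothing more can be done
None
```

The ring polisher is in third gear, and I have handed the job in; sign-off gives no verdict. With the closed fingers I pushed the lever forward to neutral in the left channel, across to the right, and then forward into the far right slot. It ended against the firm stop, where the push reached about 7 N against 2–4 N on the way. I then backed off and lifted clear.

- **Lever position:** after the fingers left, the scene and top views gave a forward tilt of 0.354 and 0.347 rad, and 0.237 and 0.239 rad to the right. The forward values read slightly past the nominal 0.33 stop, which I put down to calibration error. The knob stands about 195 mm high, as expected at a slot end.
- **Near right slot:** in every picture the lever stayed near neutral while crossing, so it did not enter this slot.
- **Other things:** the ring, jar and brush look unmoved in the last top view. The arm partly hid the stone there, but the part that showed had not moved, and nothing went near it.
- **Time and contact:** the job took about 17.5 s, and the robot was touching nothing at the end.

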